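# Make up two craft kits from the stock on the table

### The job

Make up the two craft kits: the blue tray gets the yellow egg and the red pastel, the green tray gets the pink egg and the blue pastel. In each tray lay the egg on its side in the middle of the round mark, and lay the pastel flat along the middle of the long stripe. Leave the orange egg and the green pastel where they lie.

Things in the scene. Friction and masses are not known exactly. Their poses are not given: they have to be found in the camera images.
- tray_blue: Blue kit tray, fixed. 112 (x) by 172 mm (y) plus a 13 mm lip at each y end; rim 12 mm high, 4 mm thick; a 10 mm high divider at y=0 parts it into two bays, 104 (x) by 80 mm (y). Origin: centre of underside, z up; inner floor at z=3 mm. Round white egg mark, 40 mm across, centred at x=0, y=-42 mm; white pastel stripe, 74 (x) by 16 mm (y), centred at x=0, y=+42 mm.
- tray_green: Green kit tray, fixed. 112 (x) by 172 mm (y) plus a 13 mm lip at each y end; rim 12 mm high, 4 mm thick; a 10 mm high divider at y=0 parts it into two bays, 104 (x) by 80 mm (y). Origin: centre of underside, z up; inner floor at z=3 mm. Round white egg mark, 40 mm across, centred at x=0, y=-42 mm; white pastel stripe, 74 (x) by 16 mm (y), centred at x=0, y=+42 mm.
- egg_yellow: Yellow painted foam egg lying on its side. 34 mm long, 25 mm across; origin at the middle of its underside, z up; its long axis is its own y, so pinch it across the middle along its x, where it is firm over a width of 16 mm. 13 to 21 g. Starts on the bare table in front of the robot with its long axis within about 25 degrees of the robot's x direction.
- egg_pink: Pink painted foam egg lying on its side. 34 mm long, 25 mm across; origin at the middle of its underside, z up; its long axis is its own y, so pinch it across the middle along its x, where it is firm over a width of 16 mm. 13 to 21 g. Starts on the bare table in front of the robot with its long axis within about 25 degrees of the robot's x direction.
- egg_orange: Orange painted foam egg lying on its side. 36 mm long, 26 mm across; origin at the middle of its underside, z up; its long axis is its own y, so pinch it across the middle along its x, where it is firm over a width of 18 mm. 13 to 21 g. Starts on the bare table in front of the robot with its long axis within about 25 degrees of the robot's x direction. Not wanted: stays where it is.
- pastel_red: Oil pastel stick, white sleeve with red ends, lying flat. 62 mm long (along its own y), 10 mm wide and high; origin at the middle of its underside. 13 to 21 g. Starts on the bare table in front of the robot with its long axis within about 25 degrees of the robot's x direction.
- pastel_blue: Oil pastel stick, white sleeve with blue ends, lying flat. 60 mm long (along its own y), 10 mm wide and high; origin at the middle of its underside. 13 to 21 g. Starts on the bare table in front of the robot with its long axis within about 25 degrees of the robot's x direction.
- pastel_green: Oil pastel stick, white sleeve with green ends, lying flat. 54 mm long (along its own y), 10 mm wide and high; origin at the middle of its underside. 13 to 21 g. Starts on the bare table in front of the robot with its long axis within about 25 degrees of the robot's x direction. Not wanted: stays where it is.

How it is judged:
By the outcome, as a careful person would: the job done as asked, in the order asked, and still so for the second after the job is handed in, with the robot touching nothing.
It also fails if it takes over 96 s, if anything falls off the work surface, if the arm or the gripper's body presses on something with over 40 N, if the wrist force passes 120 N, or if a joint passes its speed limit or range.

### The arm

A 6-joint arm with a two-finger parallel gripper is mounted at the origin on the work surface; the furniture and walls round the work are solid. World frame = base frame: x ahead of the robot, y to its left, z up, the work surface at z = 0. Lengths are in m, angles in rad, forces in N, time in s.
With the tool pointing down it reaches from about 0.3 to 0.95 m from the base axis. Payload 3.1 kg.
Tool frame: the origin (TCP) lies midway between the tips of the shut fingers; the grasp point (between the pads) lies 19 mm behind it; z points along the fingers, y is the line along which they close (so a half turn about z gives the same grasp; the last joint's range is limited). The gripper opens to 85 mm and grips with 20 to 120 N. Pads are 22 mm wide; open, the fingers measure 114 mm over their backs; the gripper's body (76 mm by 85 mm) begins 54 mm behind the grasp point. The pads swing forward as they close: fully open they stand 13 mm farther back than shut.
Start: joints at [-1.307, 0.308, 1.634, -0, 1.2, -0.07], TCP at [0.205, -0.591, 0.231] pointing down, gripper open.
Joint ranges: [-3.06, 3.06], [-0.79, 1.96], [0.05, 2.63], [-1.19, 4.34], [0.05, 2.64], [-2.94, 2.94]. Speed limits (rad/s): [2.79, 2.79, 3.14, 3.14, 3.14, 3.14].

### API

Orientations are given as a 3x3 rotation matrix whose columns are the frame's x, y, z axes.
In Python, from workcell import status, eyes, ticket, cut_out gives the robot as it stands.
- The arm moves only by the tool drive_tool, never from a script. Its argument "deltas" is a list that holds one entry, the list of rows, each a list of 5 numbers: the opening, from 0 (shut) to 1 (fully open), then the shift along the tool's x, y, z in m, then the turn about the tool's z in degrees. A call has 1 to 12 rows; each row is the pose to reach, as a shift and turn from the pose commanded when the call began, along the tool's axes at that moment; what a row does not reach only later rows make up. A row lasts 1/10 s, in which the tool goes at most 50 mm and 8.59 degrees, less where a joint would pass 70% of its speed; a pose out of reach is approached as far as the arm can. A call with a gripper value outside its range is refused whole. The fingers move at their own pace and stop on an object; "squeeze" is the grip in N (left out, the last holds). Time passes only in rows, so rows that repeat a pose let the fingers close. It gives the time, the measured TCP pose, the force, the opening and the grip force at its end, in the units of the state.
- status.state(): the state, without advancing time (a new reading comes with each control period).
- eyes.get_image(name): name is "side" or "top"; returns (picture, depth): 420x560x3 uint8, red, green, blue; 420x560 float32, m along the optical axis (not along the pixel's ray), 0 where there is no reading.
- eyes.camera_params(name): a dict with "fx", "fy", "cx", "cy" (pixels), "extrinsics" (4x4, takes a point from camera to world coordinates). Camera axes: x right, y down, z forward; pixel columns grow to the right and rows downward; lengths in m; the calibration is good to about 2 mm. A picture is of the moment at which its call begins. camera_params takes no time and is no camera call.
- ticket.finish_job(): hands the job in; it is judged then, once.
Trained networks look in the newest picture that a camera, given by its name, has taken for a name from the list of things; names that differ only in an ending like _2 or _b are one class to them, and where a whole thing is asked for, a point or a joint stands for the part that bears it (a point fixed in the world has none). Each returns a list of dicts, best first, with "score" (0 to 1); they miss things now and then, are a little off and sometimes report something else, mostly with a low value. They report only what shows in the picture. A call takes as long as a camera call.
- cut_out(name, camera): "pixels" (420x560 bool, what is visible of it) and "extent" ([left, top, right, bottom] in pixels, round what is visible of it).
The state is a dict: "clock": time; "q": joint angles; "qd": joint speeds; "tau": joint torques, N m; "position": TCP position; "tool_rot": TCP orientation; "force": force on the tool from outside, world axes, zero at the start; "torque": the same for the moment, N m; "gripper_width": finger opening in m; "gripper_force": force on a finger pad.
Only numpy, scipy, OpenCV 4.12 (cv2) and the standard library are available. Lean on these libraries where they do the work, as an engineer would, in place of code of your own. Each camera call takes 0.05 s, during which the arm holds its last target. There are 200 camera calls.

## Working session

There is one attempt and no reset: what is moved stays moved. The work goes in short steps, Python scripts to look and compute and a tool call to move; the robot and the scene stay as the last step left them, time stands still between calls to the robot, and variables do not carry over. Pictures are saved under pics/ and viewed, at most 14 in all, crops included, and the job is handed in when it is done.

Besides the shell and the picture viewer there is one more tool, called after ">>>" by a JSON object that holds its "method" and its "body". drive_tool: Moves the arm, as the interface text tells. Its arguments: {"type":"object","properties":{"deltas":{"type":"array","items":{"type":"array","items":{"type":"array","items":{"type":"number"}}}},"squeeze":{"type":"number"}},"required":["deltas"]}

```bash
mkdir -p pics; cat > h.py <<'E'
import numpy as np, cv2
from workcell import status, eyes, ticket, cut_out
def cloud(cam, d):
    p=eyes.camera_params(cam); v,u=np.mgrid[:d.shape[0],:d.shape[1]]
    P=np.stack([(u-p['cx'])/p['fx']*d,(v-p['cy'])/p['fy']*d,d],-1)
    E=np.array(p['extrinsics']); return P@E[:3,:3].T+E[:3,3]
def save(n,img): cv2.imwrite('pics/'+n,np.ascontiguousarray(img[...,::-1]))
E
python3 - <<'E'
from h import *
s=status.state(); print(s['clock'],s['position'],np.round(s['tool_rot'],3),s['gripper_width'])
for c in('top','side'):
    im,d=eyes.get_image(c); save(c+'0.png',im)
    P=cloud(c,d); print(c,np.array(eyes.camera_params(c)['extrinsics'])[:3,3])
    for n in 'tray_blue tray_green egg_yellow egg_pink egg_orange pastel_red pastel_blue pastel_green'.split():
        for r in cut_out(n,c)[:2]:
            m=r['pixels']&(d>0); q=P[m]
            if len(q)<5: print(n,'few');continue
            xy=q[:,:2]; rr=cv2.minAreaRect((xy*1000).astype(np.float32))
            ev,V=np.linalg.eigh(np.cov(xy.T)); 
            print(n,round(r['score'],2),np.round(r['extent']),m.sum(),'med',np.round(np.median(q,0),4),'zmax',np.round(np.percentile(q[:,2],95),4),'rect',np.round(rr[0]),np.round(rr[1]),round(rr[2]),'ax',round(np.degrees(np.arctan2(V[1,1],V[0,1])),1))
E
```

```text
0.0 [ 0.2045634  -0.5897189   0.23003289] [[ 0.945  0.328 -0.001]
 [ 0.328 -0.945  0.002]
 [ 0.    -0.002 -1.   ]] 0.08551748416944331
top [0.36278507 0.00944606 1.32050608]
tray_blue 0.8 [395. 202. 479. 247.] 3480 med [ 0.5059 -0.345   0.0056] zmax 0.0149 rect [ 507. -347.] [204. 115.] 89 ax 89.9
tray_green 0.76 [109. 220. 191. 277.] 3349 med [0.4509 0.3557 0.0054] zmax 0.0147 rect [451. 355.] [112. 195.] 6 ax 96.2
egg_yellow 0.57 [240. 222. 245. 236.] 99 med [0.5028 0.1321 0.0224] zmax 0.0273 rect [503. 132.] [20. 30.] 90 ax 175.3
egg_pink 0.64 [350. 166. 362. 183.] 95 med [ 0.6267 -0.1462  0.0223] zmax 0.0277 rect [ 627. -146.] [23. 28.] 45 ax 158.1
egg_pink 0.53 [349. 198. 352. 220.] 86 med [ 0.5475 -0.1323  0.0101] zmax 0.0158 rect [ 548. -133.] [ 9. 56.] 88 ax 178.9
pastel_red 0.57 [346. 138. 351. 160.] 98 med [ 0.707  -0.1317  0.0101] zmax 0.0139 rect [ 707. -132.] [11. 60.] 79 ax 169.0
pastel_blue 0.43 [348. 198. 352. 220.] 96 med [ 0.5507 -0.1322  0.0097] zmax 0.0155 rect [ 548. -133.] [13. 57.] 87 ax 179.0
side [0.45548284 1.10599432 0.49487145]
tray_blue 0.94 [276. 173. 31
[... 255 characters left out ...]
89 med [0.5015 0.1412 0.0155] zmax 0.0226 rect [501. 139.] [29. 14.] 13 ax -176.7
egg_pink 0.41 [251. 195. 261. 202.] 66 med [ 0.6268 -0.1389  0.014 ] zmax 0.0228 rect [ 628. -140.] [16. 33.] 84 ax 172.8
egg_pink 0.38 [300. 201. 318. 208.] 44 med [ 0.4558 -0.1176  0.006 ] zmax 0.0098 rect [ 456. -119.] [11. 45.] 62 ax 156.4
pastel_red 0.39 [221. 202. 237. 208.] 61 med [ 0.7027 -0.1277  0.0059] zmax 0.0095 rect [ 707. -132.] [36. 52.] 39 ax 167.0
pastel_blue 0.36 [274. 204. 292. 208.] 62 med [ 0.5457 -0.1289  0.0053] zmax 0.0089 rect [ 551. -134.] [35. 59.] 56 ax 171.8
pastel_green 0.56 [301. 202. 317. 211.] 51 med [ 0.4572 -0.1182  0.0059] zmax 0.0098 rect [ 456. -119.] [15. 49.] 78 ax 156.7
```

```bash
python3 - <<'E'
import cv2
a=cv2.imread('pics/top0.png'); cv2.imwrite('pics/top0c.png',cv2.resize(a[120:290,225:375],None,fx=3.5,fy=3.5,interpolation=cv2.INTER_CUBIC))
E
```

```text
(no output)
```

View pics/top0.png

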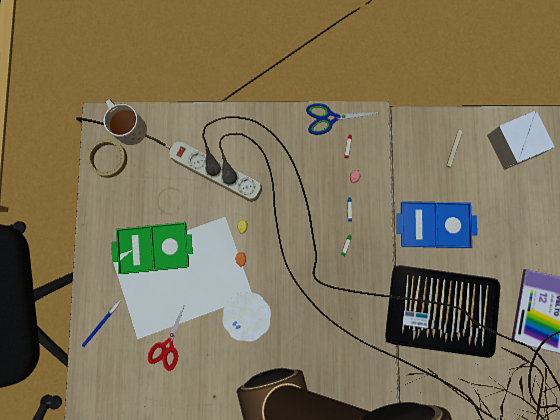

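View pics/top0c.png

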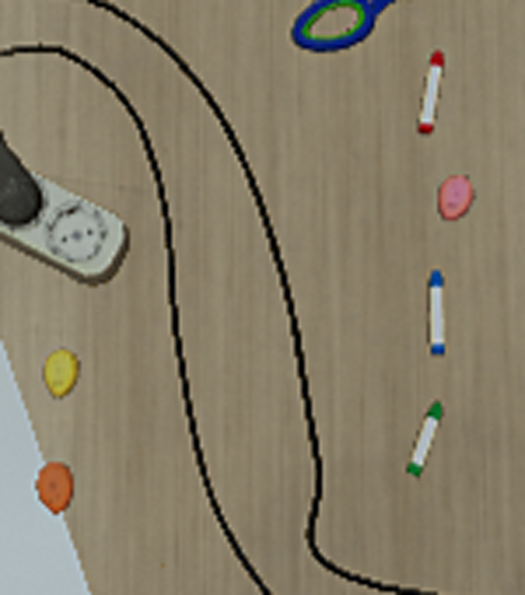

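View pics/side0.png

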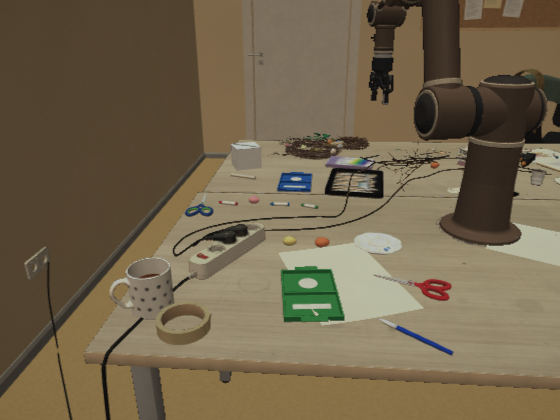

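Top view: yellow egg (242,227), orange egg (240,259), pink egg (354,176), and pastels red (348,147), blue (350,209), green (347,245). Trays are at (438,225) and (152,248), both with the stripe toward +y. Something odd shows at (125,258) in the green tray's stripe bay, so I'll zoom in there and refine the poses.

```bash
cat >> h.py <<'E'
def at_z(cam,uv,z):
    p=eyes.camera_params(cam); E=np.array(p['extrinsics']); uv=np.atleast_2d(uv).astype(float)
    r=np.c_[(uv[:,0]-p['cx'])/p['fx'],(uv[:,1]-p['cy'])/p['fy'],np.ones(len(uv))]@E[:3,:3].T
    return E[:3,3]+r*((z-E[2,3])/r[:,2])[:,None]
def blob(im,c,half):
    "pixels near c (u,v) that differ from the surrounding table colour"
    u,v=c; w=im[v-half[1]:v+half[1]+1,u-half[0]:u+half[0]+1].astype(np.float32)
    lab=cv2.cvtColor(w/255,cv2.COLOR_RGB2LAB); b=np.concatenate([lab[0],lab[-1],lab[:,0],lab[:,-1]])
    m=(np.linalg.norm(lab-np.median(b,0),axis=2)>18).astype(np.uint8)
    n,l,st,_=cv2.connectedComponentsWithStats(m); k=1+np.argmax(st[1:,4]); vv,uu=np.nonzero(l==k)
    return np.c_[uu+u-half[0],vv+v-half[1]]
def pose(cam,uv,z):
    q=at_z(cam,uv,z)[:,:2]; ev,V=np.linalg.eigh(np.cov(q.T)); a=np.degrees(np.arctan2(V[1,1],V[0,1])); a=(a+90)%180-90
    rr=cv2.minAreaRect((q*1000).astype(np.float32)); return q.mean(0),a,np.array(rr[0]),np.array(rr[1])
E
python3 - <<'E'
from h import *
im=cv2.imread('pics/top0.png')[...,::-1]; si=cv2.imread('pics/side0.png')[...,::-1]
print(eyes.camera_params('top')['fx'])
for n,c,h,z in [('yellow',(242,227),(9,12),.011),('orange',(240,259),(9,12),.012),('pink',(354,176),(10,12),.011),('red',(348,147),(8,15),.008),('blue',(350,209),(8,15),.008),('green',(347,245),(9,14),.008)]:
    uv=blob(im,c,h); q,a,rc,rs=pose('top',uv,z); print(n,len(uv),np.round(q,4),round(a,1),np.round(rc),np.round(rs))
# tray marks: white pixels
for n,c,h in [('blue egg',(452,226),(16,16)),('blue stripe',(418,224),(14,22)),('green egg',(170,246),(16,16)),('green stripe',(135,250),(16,24))]:
    u,v=c; w=im[v-h[1]:v+h[1]+1,u-h[0]:u+h[0]+1]; m=w.min(2)>150
    nn,l,st,_=cv2.connectedComponentsWithStats(m.astype(np.uint8)); k=1+np.argmax(st[1:,4]); vv,uu=np.nonzero(l==k)
    q,a,rc,rs=pose('top',np.c_[uu+u-h[0],vv+v-h[1]],.003); print(n,len(uu),np.round(q,4),round(a,1),np.round(rc),np.round(rs))
a=cv2.resize(im[215:285,100:200],None,fx=5,fy=5,interpolation=cv2.INTER_CUBIC);b=cv2.resize(si[260:330,270:350],None,fx=5,fy=5,interpolation=cv2.INTER_CUBIC)
save('green.png',np.hstack([a[:,:400],b]))
E
```

```text
533.4698800456715
yellow 103 [0.504  0.1328] -7.0 [503. 132.] [32. 22.]
orange 145 [0.4228 0.1374] 5.2 [420. 138.] [39. 27.]
pink 106 [ 0.6286 -0.1467] -18.3 [ 629. -148.] [25. 31.]
red 78 [ 0.7069 -0.1316] -11.4 [ 708. -131.] [11. 62.]
blue 93 [ 0.5455 -0.1317] -0.3 [ 546. -132.] [10. 60.]
green 73 [ 0.4558 -0.1227] -20.5 [ 457. -123.] [10. 52.]
blue egg 193 [ 0.5066 -0.3882] 13.7 [ 507. -388.] [38. 36.]
blue stripe 174 [ 0.5086 -0.3039] -2.2 [ 509. -304.] [12. 70.]
green egg 189 [0.4556 0.3132] 75.4 [455. 313.] [37. 35.]
green stripe 177 [0.4472 0.3968] 6.1 [447. 397.] [73. 15.]
```

View pics/green.png

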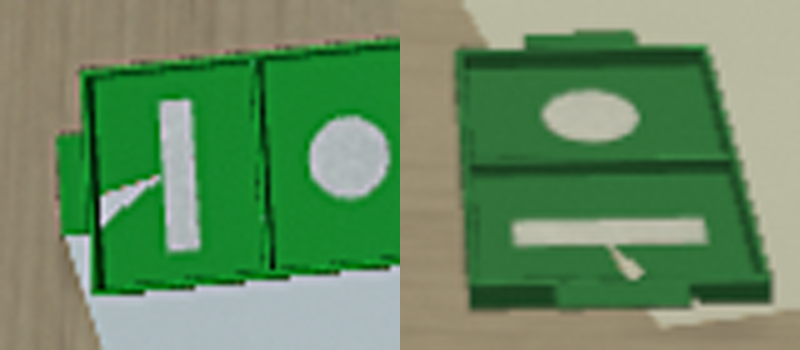

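```bash
cat >> h.py <<'E'
def go(*wps):
    "wps: (x,y,z,yaw deg of tool x in world) -> shift along tool axes and turn from the present pose"
    s=status.state(); R=np.array(s['tool_rot']); p=np.array(s['position']); y0=np.degrees(np.arctan2(R[1,0],R[0,0]))
    print('t',round(s['clock'],2),'at',np.round(p,4),'yaw',round(y0,2),'f',np.round(s['force'],1),'w',round(s['gripper_width'],4),'q6',round(s['q'][5],2))
    for w in wps: print(w,'->',np.round(R.T@(np.array(w[:3])-p),4),'turn',round((y0-w[3]+90)%180-90,2))
E
python3 -c "
from h import *
go((.504,.1328,.12,-7))"
```

```text
t 0.9 at [ 0.2047 -0.5905  0.2313] yaw 19.12 f [0.3 0.2 0.1] w 0.085 q6 -0.07
(0.504, 0.1328, 0.12, -7) -> [ 0.5197 -0.5854  0.1112] turn 26.12
```

>>> {"method": "drive_tool", "body": {"deltas": [[[0.6, 0.52, -0.585, 0.111, 26], [0.6, 0.52, -0.585, 0.111, 26], [0.6, 0.52, -0.585, 0.111, 26], [0.6, 0.52, -0.585, 0.111, 26], [0.6, 0.52, -0.585, 0.111, 26], [0.6, 0.52, -0.585, 0.111, 26], [0.6, 0.52, -0.585, 0.111, 26], [0.6, 0.52, -0.585, 0.111, 26], [0.6, 0.52, -0.585, 0.111, 26], [0.6, 0.52, -0.585, 0.111, 26], [0.6, 0.52, -0.585, 0.111, 26], [0.6, 0.52, -0.585, 0.111, 26]]], "squeeze": 25}}

```text
clock: 2.1
position: [0.433, -0.0398, 0.1473]
tool_rot: [[0.993, -0.12, 0.002], [-0.12, -0.993, -0.0], [0.002, 0.0, -1.0]]
force: [1.2, -0.9, -0.3]
gripper_width: 0.0511
gripper_force: 0.0
```

>>> {"method": "drive_tool", "body": {"deltas": [[[0.6, 0, 0, 0, 0]]]}}

```text
clock: 2.2
position: [0.4333, -0.0366, 0.1468]
tool_rot: [[0.994, -0.112, 0.001], [-0.112, -0.994, 0.002], [0.0, -0.002, -1.0]]
force: [-0.8, -0.8, 1.1]
gripper_width: 0.0517
gripper_force: 0.0
```

```bash
python3 -c "
from h import *
go((.504,.1328,.12,-7))"
```

```text
t 2.2 at [ 0.4333 -0.0366  0.1468] yaw -6.42 f [-0.8 -0.8  1.1] w 0.0517 q6 1.5
(0.504, 0.1328, 0.12, -7) -> [ 0.0513 -0.1762  0.0271] turn 0.58
```

>>> {"method": "drive_tool", "body": {"deltas": [[[0.6, 0.051, -0.176, 0.077, 0.5], [0.6, 0.051, -0.176, 0.077, 0.5], [0.6, 0.051, -0.176, 0.077, 0.5], [0.6, 0.051, -0.176, 0.077, 0.5], [0.6, 0.051, -0.176, 0.077, 0.5], [0.6, 0.051, -0.176, 0.077, 0.5]]]}}

```text
clock: 2.8
position: [0.5034, 0.1268, 0.0693]
tool_rot: [[0.992, -0.126, -0.002], [-0.126, -0.992, -0.001], [-0.002, 0.001, -1.0]]
force: [-0.8, 0.1, 0.0]
gripper_width: 0.0508
gripper_force: 0.0
```

```bash
python3 - <<'E'
from h import *
for i in range(2):
    go((.504,.1328,.003,-7)); im,d=eyes.get_image('side')
go((.504,.1328,.003,-7))
save('side1.png',cv2.resize(im[190:280,240:360],None,fx=5,fy=5,interpolation=cv2.INTER_CUBIC))
E
```

```text
t 2.8 at [0.5034 0.1268 0.0693] yaw -7.26 f [-0.8  0.1  0. ] w 0.0508 q6 1.86
(0.504, 0.1328, 0.003, -7) -> [-0.0001 -0.0061  0.0663] turn -0.26
t 2.85 at [0.5035 0.1261 0.07  ] yaw -7.36 f [ 0.7 -0.4 -0.2] w 0.051 q6 1.86
(0.504, 0.1328, 0.003, -7) -> [-0.0003 -0.0068  0.067 ] turn -0.36
t 2.9 at [0.5037 0.1257 0.0704] yaw -7.42 f [-0.4 -0.1 -1. ] w 0.0511 q6 1.86
(0.504, 0.1328, 0.003, -7) -> [-0.0006 -0.0072  0.0674] turn -0.42
```

View pics/side1.png

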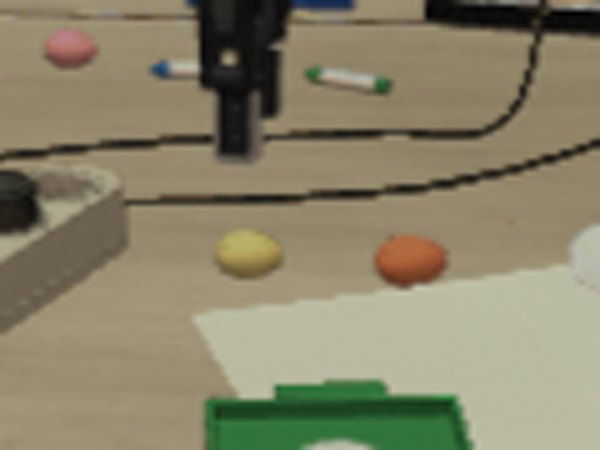

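The side view shows the finger above and just behind the yellow egg at crop (248,254), with nothing else near it. I'll correct y first, then descend and grip.

>>> {"method": "drive_tool", "body": {"deltas": [[[0.6, 0, -0.007, 0.02, -0.4], [0.6, 0, -0.007, 0.04, -0.4], [0.6, 0, -0.007, 0.04, -0.4], [0.6, 0, -0.007, 0.04, -0.4]]]}}

```text
clock: 3.3
position: [0.5047, 0.1325, 0.0308]
tool_rot: [[0.992, -0.123, 0.0], [-0.123, -0.992, -0.0], [0.0, 0.0, -1.0]]
force: [0.4, -0.3, 1.0]
gripper_width: 0.0513
gripper_force: 0.0
```

```bash
python3 -c "
from h import *
go((.504,.1328,.003,-7))"
```

```text
t 3.3 at [0.5047 0.1325 0.0308] yaw -7.08 f [ 0.4 -0.3  1. ] w 0.0513 q6 1.87
(0.504, 0.1328, 0.003, -7) -> [-0.0007 -0.0002  0.0278] turn -0.08
```

>>> {"method": "drive_tool", "body": {"deltas": [[[0.6, -0.0005, 0, 0.014, 0], [0.6, -0.0005, 0, 0.0275, 0], [0.6, -0.0005, 0, 0.0275, 0], [0.2, -0.0005, 0, 0.0275, 0], [0.1, -0.0005, 0, 0.0275, 0], [0.1, -0.0005, 0, 0.0275, 0], [0.1, -0.0005, 0, 0.0275, 0], [0.1, -0.0005, 0, 0.0275, 0], [0.1, -0.0005, 0, 0.0275, 0]]]}}

```text
clock: 4.2
position: [0.5045, 0.134, 0.0028]
tool_rot: [[0.993, -0.121, 0.001], [-0.121, -0.993, 0.0], [0.001, -0.0, -1.0]]
force: [-0.3, -0.0, 1.9]
gripper_width: 0.0163
gripper_force: 27.9
```

```bash
python3 -c "
from h import *
go((.5066,-.3882,.1,-1),(.5086,-.3039,.1,-1))"
```

```text
t 4.2 at [0.5045 0.134  0.0028] yaw -6.97 f [-0.3 -0.   1.9] w 0.0163 q6 1.87
(0.5066, -0.3882, 0.1, -1) -> [ 0.0655  0.5181 -0.0973] turn -5.97
(0.5086, -0.3039, 0.1, -1) -> [ 0.0572  0.4342 -0.0973] turn -5.97
```

>>> {"method": "drive_tool", "body": {"deltas": [[[0.1, 0, 0, -0.05, 0], [0.1, 0, 0, -0.097, 0], [0.1, 0.0655, 0.518, -0.097, -6], [0.1, 0.0655, 0.518, -0.097, -6], [0.1, 0.0655, 0.518, -0.097, -6], [0.1, 0.0655, 0.518, -0.097, -6], [0.1, 0.0655, 0.518, -0.097, -6], [0.1, 0.0655, 0.518, -0.097, -6], [0.1, 0.0655, 0.518, -0.097, -6], [0.1, 0.0655, 0.518, -0.097, -6], [0.1, 0.0655, 0.518, -0.097, -6], [0.1, 0.0655, 0.518, -0.097, -6]]]}}

```text
clock: 5.4
position: [0.5058, -0.368, 0.0994]
tool_rot: [[1.0, -0.017, -0.0], [-0.017, -1.0, 0.0], [-0.0, -0.0, -1.0]]
force: [1.0, 0.6, 0.2]
gripper_width: 0.0162
gripper_force: 27.7
```

```bash
python3 -c "
from h import *
go((.5066,-.3882,.03,-1))"
```

```text
t 5.4 at [ 0.5058 -0.368   0.0994] yaw -1.0 f [1.  0.6 0.2] w 0.0162 q6 0.89
(0.5066, -0.3882, 0.03, -1) -> [0.0012 0.0202 0.0694] turn 0.0
```

>>> {"method": "drive_tool", "body": {"deltas": [[[0.1, 0.001, 0.02, 0.03, 0], [0.1, 0.001, 0.02, 0.06, 0], [0.1, 0.001, 0.02, 0.06, 0], [0.1, 0.001, 0.02, 0.06, 0]]]}}

```text
clock: 5.8
position: [0.506, -0.3851, 0.0386]
tool_rot: [[1.0, -0.017, -0.002], [-0.017, -1.0, 0.002], [-0.002, -0.002, -1.0]]
force: [0.7, -0.4, 0.9]
gripper_width: 0.0165
gripper_force: 27.7
```

```bash
python3 -c "
from h import *
go((.5066,-.3882,.0063,-1))"
```

```text
t 5.8 at [ 0.506  -0.3851  0.0386] yaw -0.98 f [ 0.7 -0.4  0.9] w 0.0165 q6 0.87
(0.5066, -0.3882, 0.0063, -1) -> [0.0007 0.0031 0.0323] turn 0.02
```

>>> {"method": "drive_tool", "body": {"deltas": [[[0.1, 0.0005, 0.003, 0.016, 0], [0.1, 0.0005, 0.003, 0.028, 0], [0.1, 0.0005, 0.003, 0.032, 0], [0.1, 0.0005, 0.003, 0.032, 0], [0.1, 0.0005, 0.003, 0.032, 0]]]}}

```text
clock: 6.3
position: [0.5076, -0.3889, 0.0076]
tool_rot: [[1.0, -0.017, 0.0], [-0.017, -1.0, -0.0], [0.0, 0.0, -1.0]]
force: [-0.2, -0.3, 0.1]
gripper_width: 0.0162
gripper_force: 27.8
```

>>> {"method": "drive_tool", "body": {"deltas": [[[0.3, 0, 0, 0, 0], [0.45, 0, 0, 0, 0], [0.45, 0, 0, 0, 0], [0.45, 0, 0, 0, 0], [0.45, 0, 0, -0.025, 0], [0.45, 0, 0, -0.06, 0], [0.45, 0, 0, -0.1, 0], [0.45, 0, 0, -0.1, 0]]]}}

```text
clock: 7.1
position: [0.5115, -0.3927, 0.1147]
tool_rot: [[1.0, -0.017, 0.01], [-0.017, -1.0, -0.009], [0.01, 0.009, -1.0]]
force: [0.4, 0.1, 0.8]
gripper_width: 0.0385
gripper_force: 0.0
```

```bash
python3 -c "
from h import *
go((.7069,-.1316,.1,-11.4))"
```

```text
t 7.1 at [ 0.5115 -0.3927  0.1147] yaw -0.97 f [0.4 0.1 0.8] w 0.0385 q6 0.87
(0.7069, -0.1316, 0.1, -11.4) -> [ 0.1908 -0.2645  0.0143] turn 10.43
```

>>> {"method": "drive_tool", "body": {"deltas": [[[0.45, 0.191, -0.2645, 0.014, 10.4], [0.45, 0.191, -0.2645, 0.014, 10.4], [0.45, 0.191, -0.2645, 0.014, 10.4], [0.45, 0.191, -0.2645, 0.014, 10.4], [0.45, 0.191, -0.2645, 0.014, 10.4], [0.45, 0.191, -0.2645, 0.014, 10.4], [0.45, 0.191, -0.2645, 0.014, 10.4], [0.45, 0.191, -0.2645, 0.014, 10.4], [0.45, 0.191, -0.2645, 0.014, 10.4], [0.45, 0.191, -0.2645, 0.014, 10.4]]]}}

```text
clock: 8.1
position: [0.7019, -0.1289, 0.093]
tool_rot: [[0.98, -0.198, -0.001], [-0.198, -0.98, -0.0], [-0.001, 0.0, -1.0]]
force: [-0.0, -0.9, 0.0]
gripper_width: 0.0386
gripper_force: 0.0
```

```bash
python3 - <<'E'
from h import *
go((.7069,-.1316,.03,-11.4))
im,d=eyes.get_image('top'); save('top1.png',cv2.resize(im[190:260,385:495],None,fx=6,fy=6,interpolation=cv2.INTER_CUBIC))
go((.7069,-.1316,.03,-11.4))
u,v=452,226; w=im[v-14:v+15,u-14:u+15].astype(int); m=(w[...,0]-w[...,2]>50); vv,uu=np.nonzero(m); print(len(uu),*pose('top',np.c_[uu+u-14,vv+v-14],.014)[:2])
E
```

```text
t 8.1 at [ 0.7019 -0.1289  0.093 ] yaw -11.42 f [-0.  -0.9  0. ] w 0.0386 q6 1.53
(0.7069, -0.1316, 0.03, -11.4) -> [0.0056 0.0017 0.063 ] turn -0.02
t 8.15 at [ 0.7019 -0.1292  0.0932] yaw -11.46 f [ 0.7 -1.   0.5] w 0.0384 q6 1.53
(0.7069, -0.1316, 0.03, -11.4) -> [0.0055 0.0013 0.0632] turn -0.06
107 [ 0.50694076 -0.38977977] -1.6487464588047942
```

View pics/top1.png

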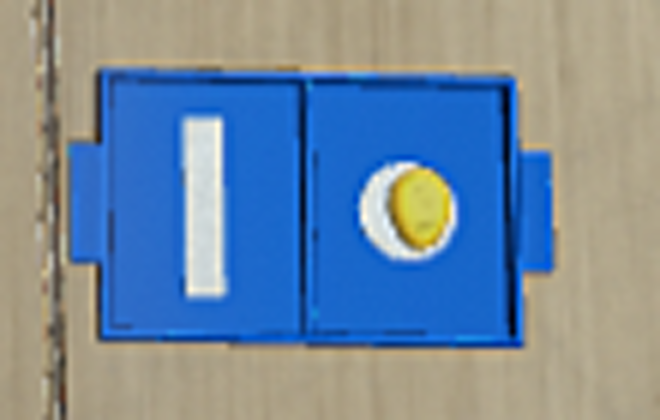

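The yellow egg lies on its side on the blue tray's mark: egg at crop (420,208), mark at (409,211). Allowing for parallax, it is about 2 mm off centre, which is fine. Next is the red pastel.

>>> {"method": "drive_tool", "body": {"deltas": [[[0.45, 0.0055, 0.0015, 0.03, 0], [0.45, 0.0055, 0.0015, 0.06, 0], [0.45, 0.0055, 0.0015, 0.06, 0], [0.45, 0.0055, 0.0015, 0.06, 0]]]}}

```text
clock: 8.55
position: [0.7066, -0.1315, 0.0329]
tool_rot: [[0.98, -0.199, -0.002], [-0.199, -0.98, 0.0], [-0.002, -0.0, -1.0]]
force: [0.9, -0.2, 0.7]
gripper_width: 0.0387
gripper_force: 0.0
```

```bash
python3 -c "
from h import *
go((.7069,-.1316,.0025,-11.4))"
```

```text
t 8.55 at [ 0.7066 -0.1315  0.0329] yaw -11.47 f [ 0.9 -0.2  0.7] w 0.0387 q6 1.53
(0.7069, -0.1316, 0.0025, -11.4) -> [0.0004 0.     0.0304] turn -0.07
```

>>> {"method": "drive_tool", "body": {"deltas": [[[0.45, 0.0005, 0, 0.016, 0], [0.45, 0.0005, 0, 0.028, 0], [0.45, 0.0005, 0, 0.03, 0], [0.45, 0.0005, 0, 0.03, 0], [0.1, 0.0005, 0, 0.03, 0], [0.03, 0.0005, 0, 0.03, 0], [0.03, 0.0005, 0, 0.03, 0], [0.03, 0.0005, 0, 0.03, 0], [0.03, 0.0005, 0, 0.03, 0], [0.03, 0.0005, 0, 0.03, 0]]]}}

```text
clock: 9.55
position: [0.7091, -0.1306, 0.0043]
tool_rot: [[0.98, -0.197, 0.001], [-0.197, -0.98, -0.0], [0.001, -0.0, -1.0]]
force: [0.3, -0.3, 2.7]
gripper_width: 0.0082
gripper_force: 27.4
```

```bash
python3 -c "
from h import *
go((.5086,-.3039,.1,-1))"
```

```text
t 9.55 at [ 0.7091 -0.1306  0.0043] yaw -11.37 f [ 0.3 -0.3  2.7] w 0.0082 q6 1.53
(0.5086, -0.3039, 0.1, -1) -> [-0.1623  0.2094 -0.0959] turn -10.37
```

>>> {"method": "drive_tool", "body": {"deltas": [[[0.03, 0, 0, -0.05, 0], [0.03, 0, 0, -0.096, 0], [0.03, -0.162, 0.2095, -0.096, -10.4], [0.03, -0.162, 0.2095, -0.096, -10.4], [0.03, -0.162, 0.2095, -0.096, -10.4], [0.03, -0.162, 0.2095, -0.096, -10.4], [0.03, -0.162, 0.2095, -0.096, -10.4], [0.03, -0.162, 0.2095, -0.096, -10.4], [0.03, -0.162, 0.2095, -0.096, -10.4], [0.03, -0.162, 0.2095, -0.096, -10.4], [0.03, -0.162, 0.2095, -0.096, -10.4], [0.03, -0.162, 0.2095, -0.096, -10.4]]]}}

```text
clock: 10.75
position: [0.5097, -0.3029, 0.0995]
tool_rot: [[1.0, -0.015, 0.001], [-0.015, -1.0, 0.0], [0.001, -0.0, -1.0]]
force: [-0.5, 0.2, -0.0]
gripper_width: 0.0082
gripper_force: 27.1
```

```bash
python3 - <<'E'
from h import *
go((.5086,-.3039,.035,-1)); im,d=eyes.get_image('side'); save('side2.png',cv2.resize(im[140:200,240:340],None,fx=6,fy=6,interpolation=cv2.INTER_CUBIC))
go((.5086,-.3039,.035,-1))
E
```

```text
t 10.75 at [ 0.5097 -0.3029  0.0995] yaw -0.85 f [-0.5  0.2 -0. ] w 0.0082 q6 0.98
(0.5086, -0.3039, 0.035, -1) -> [-0.0011  0.001   0.0645] turn 0.15
t 10.8 at [ 0.5095 -0.3029  0.0995] yaw -0.85 f [-0.1 -0.1 -0.1] w 0.0079 q6 0.98
(0.5086, -0.3039, 0.035, -1) -> [-0.0009  0.001   0.0645] turn 0.15
```

View pics/side2.png

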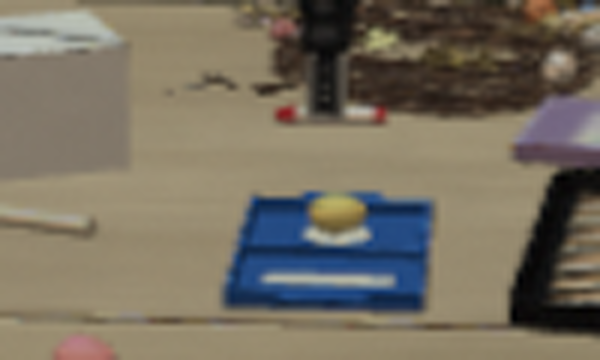

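The red pastel hangs level across the fingers at crop (332,115). The finger centre is at x≈326, so the pastel sits about 2–3 mm toward −x, and I'll compensate by placing the TCP at x≈0.511.

>>> {"method": "drive_tool", "body": {"deltas": [[[0.03, 0.0015, 0.001, 0.03, 0], [0.03, 0.0015, 0.001, 0.064, 0], [0.03, 0.0015, 0.001, 0.064, 0], [0.03, 0.0015, 0.001, 0.064, 0]]]}}

```text
clock: 11.2
position: [0.5096, -0.304, 0.0349]
tool_rot: [[1.0, -0.016, -0.002], [-0.016, -1.0, 0.001], [-0.002, -0.001, -1.0]]
force: [-0.3, 0.6, -0.9]
gripper_width: 0.0082
gripper_force: 27.1
```

```bash
python3 -c "
from h import *
go((.511,-.3039,.0065,-1))"
```

```text
t 11.2 at [ 0.5096 -0.304   0.0349] yaw -0.92 f [-0.3  0.6 -0.9] w 0.0082 q6 0.98
(0.511, -0.3039, 0.0065, -1) -> [ 0.0014 -0.0001  0.0284] turn 0.08
```

>>> {"method": "drive_tool", "body": {"deltas": [[[0.03, 0.001, 0, 0.014, 0], [0.03, 0.001, 0, 0.024, 0], [0.03, 0.001, 0, 0.028, 0], [0.03, 0.001, 0, 0.028, 0], [0.03, 0.001, 0, 0.028, 0]]]}}

```text
clock: 11.7
position: [0.5111, -0.3053, 0.0078]
tool_rot: [[1.0, -0.017, 0.001], [-0.017, -1.0, -0.0], [0.001, 0.0, -1.0]]
force: [-0.3, -0.4, 0.6]
gripper_width: 0.0075
gripper_force: 27.1
```

>>> {"method": "drive_tool", "body": {"deltas": [[[0.2, 0, 0, 0, 0], [0.35, 0, 0, 0, 0], [0.35, 0, 0, 0, 0], [0.35, 0, 0, 0, 0], [0.35, 0, 0, -0.02, 0], [0.35, 0, 0, -0.05, 0], [0.35, 0, 0, -0.09, 0], [0.45, 0, 0, -0.09, 0]]]}}

```text
clock: 12.5
position: [0.5151, -0.308, 0.1037]
tool_rot: [[1.0, -0.017, 0.01], [-0.017, -1.0, -0.007], [0.01, 0.007, -1.0]]
force: [1.4, -1.2, 1.7]
gripper_width: 0.0385
gripper_force: 0.0
```

```bash
python3 -c "
from h import *
go((.6286,-.1467,.1,-18))"
```

```text
t 12.5 at [ 0.5151 -0.308   0.1037] yaw -0.97 f [ 1.4 -1.2  1.7] w 0.0385 q6 0.98
(0.6286, -0.1467, 0.1, -18) -> [ 0.1107 -0.1632  0.0037] turn 17.03
```

>>> {"method": "drive_tool", "body": {"deltas": [[[0.5, 0.114, -0.161, 0.004, 17], [0.5, 0.114, -0.161, 0.004, 17], [0.5, 0.114, -0.161, 0.004, 17], [0.5, 0.114, -0.161, 0.004, 17], [0.5, 0.114, -0.161, 0.004, 17], [0.5, 0.114, -0.161, 0.004, 17], [0.5, 0.114, -0.161, 0.004, 17]]]}}

```text
clock: 13.2
position: [0.6264, -0.1465, 0.0927]
tool_rot: [[0.951, -0.309, -0.002], [-0.309, -0.951, -0.0], [-0.002, 0.001, -1.0]]
force: [-0.4, -0.7, -1.1]
gripper_width: 0.043
gripper_force: 0.0
```

```bash
python3 - <<'E'
from h import *
go((.6286,-.1467,.03,-18))
im,d=eyes.get_image('top'); save('top2.png',cv2.resize(im[130:260,335:495],None,fx=4.5,fy=4.5,interpolation=cv2.INTER_CUBIC))
go((.6286,-.1467,.03,-18))
E
```

```text
t 13.2 at [ 0.6264 -0.1465  0.0927] yaw -17.98 f [-0.4 -0.7 -1.1] w 0.043 q6 1.59
(0.6286, -0.1467, 0.03, -18) -> [ 0.0022 -0.0005  0.0627] turn 0.02
t 13.25 at [ 0.6263 -0.147   0.0929] yaw -18.04 f [ 0.1 -0.2  0.6] w 0.0425 q6 1.59
(0.6286, -0.1467, 0.03, -18) -> [ 0.0022 -0.001   0.0629] turn -0.04
```

View pics/top2.png

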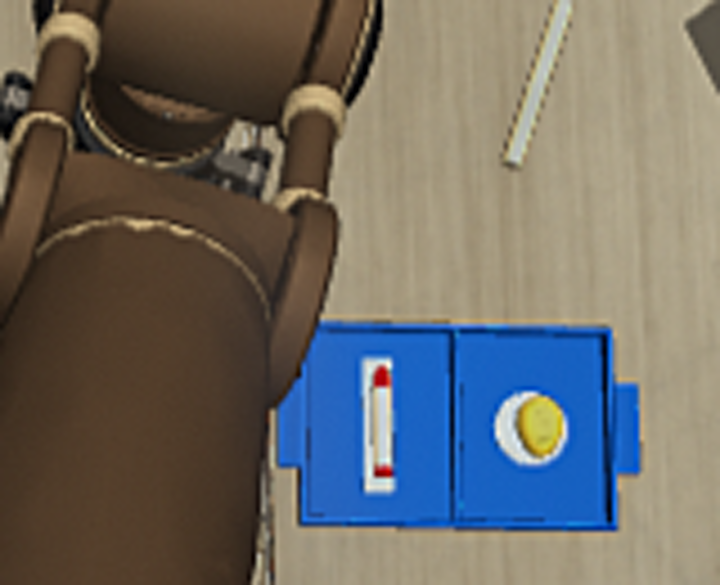

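The red pastel lies flat along the blue tray's stripe: pastel at crop (382,422), stripe centre at (379,425), about 1 mm off. Next is the pink egg.

>>> {"method": "drive_tool", "body": {"deltas": [[[0.6, 0.002, -0.0005, 0.03, 0], [0.6, 0.002, -0.0005, 0.06, 0], [0.6, 0.002, -0.0005, 0.06, 0], [0.6, 0.002, -0.0005, 0.06, 0]]]}}

```text
clock: 13.65
position: [0.6282, -0.1472, 0.033]
tool_rot: [[0.951, -0.31, -0.002], [-0.31, -0.951, 0.001], [-0.002, 0.0, -1.0]]
force: [0.5, 1.0, 0.2]
gripper_width: 0.0512
gripper_force: 0.0
```

```bash
python3 -c "
from h import *
go((.6286,-.1467,.003,-18))"
```

```text
t 13.65 at [ 0.6282 -0.1472  0.033 ] yaw -18.09 f [0.5 1.  0.2] w 0.0512 q6 1.59
(0.6286, -0.1467, 0.003, -18) -> [ 0.0003 -0.0006  0.03  ] turn -0.09
```

>>> {"method": "drive_tool", "body": {"deltas": [[[0.6, -0.001, -0.0005, 0.015, 0], [0.6, -0.001, -0.0005, 0.027, 0], [0.6, -0.001, -0.0005, 0.03, 0], [0.6, -0.001, -0.0005, 0.03, 0], [0.2, -0.001, -0.0005, 0.03, 0], [0.1, -0.001, -0.0005, 0.03, 0], [0.1, -0.001, -0.0005, 0.03, 0], [0.1, -0.001, -0.0005, 0.03, 0], [0.1, -0.001, -0.0005, 0.03, 0], [0.1, -0.001, -0.0005, 0.03, 0]]]}}

```text
clock: 14.65
position: [0.6295, -0.1455, 0.0042]
tool_rot: [[0.951, -0.309, 0.001], [-0.309, -0.951, -0.0], [0.001, -0.0, -1.0]]
force: [-0.6, -0.4, 3.7]
gripper_width: 0.0165
gripper_force: 28.0
```

```bash
python3 -c "
from h import *
go((.4556,.3132,.12,6))"
```

```text
t 14.65 at [ 0.6295 -0.1455  0.0042] yaw -17.97 f [-0.6 -0.4  3.7] w 0.0165 q6 1.59
(0.4556, 0.3132, 0.12, 6) -> [-0.3068 -0.3827 -0.1162] turn -23.97
```

>>> {"method": "drive_tool", "body": {"deltas": [[[0.1, 0, 0, -0.05, 0], [0.1, 0, 0, -0.1, 0], [0.1, -0.307, -0.383, -0.116, -24], [0.1, -0.307, -0.383, -0.116, -24], [0.1, -0.307, -0.383, -0.116, -24], [0.1, -0.307, -0.383, -0.116, -24], [0.1, -0.307, -0.383, -0.116, -24], [0.1, -0.307, -0.383, -0.116, -24], [0.1, -0.307, -0.383, -0.116, -24], [0.1, -0.307, -0.383, -0.116, -24], [0.1, -0.307, -0.383, -0.116, -24], [0.1, -0.307, -0.383, -0.116, -24]]]}}

```text
clock: 15.85
position: [0.4534, 0.3158, 0.1195]
tool_rot: [[0.994, 0.106, -0.0], [0.106, -0.994, 0.0], [-0.0, -0.0, -1.0]]
force: [0.5, 0.0, -1.0]
gripper_width: 0.0162
gripper_force: 27.6
```

```bash
python3 -c "
from h import *
go((.4556,.3132,.04,6))"
```

```text
t 15.85 at [0.4534 0.3158 0.1195] yaw 6.08 f [ 0.5  0.  -1. ] w 0.0162 q6 1.99
(0.4556, 0.3132, 0.04, 6) -> [0.002  0.0028 0.0795] turn 0.08
```

>>> {"method": "drive_tool", "body": {"deltas": [[[0.1, 0.002, 0.0025, 0.04, 0], [0.1, 0.002, 0.0025, 0.08, 0], [0.1, 0.002, 0.0025, 0.08, 0], [0.1, 0.002, 0.0025, 0.08, 0]]]}}

```text
clock: 16.25
position: [0.4561, 0.3108, 0.0388]
tool_rot: [[0.994, 0.105, -0.003], [0.105, -0.994, -0.002], [-0.003, 0.001, -1.0]]
force: [0.9, 0.3, 0.3]
gripper_width: 0.0163
gripper_force: 27.6
```

```bash
python3 -c "
from h import *
go((.4556,.3132,.0075,6))"
```

```text
t 16.25 at [0.4561 0.3108 0.0388] yaw 6.02 f [0.9 0.3 0.3] w 0.0163 q6 1.98
(0.4556, 0.3132, 0.0075, 6) -> [-0.0002 -0.0025  0.0313] turn 0.02
```

>>> {"method": "drive_tool", "body": {"deltas": [[[0.1, -0.0005, -0.002, 0.015, 0], [0.1, -0.0005, -0.002, 0.027, 0], [0.1, -0.0005, -0.002, 0.031, 0], [0.1, -0.0005, -0.002, 0.031, 0], [0.1, -0.0005, -0.002, 0.031, 0]]]}}

```text
clock: 16.75
position: [0.4568, 0.3134, 0.0088]
tool_rot: [[0.995, 0.105, 0.0], [0.105, -0.995, 0.0], [0.0, -0.0, -1.0]]
force: [0.0, -0.2, -0.8]
gripper_width: 0.0164
gripper_force: 27.6
```

>>> {"method": "drive_tool", "body": {"deltas": [[[0.3, 0, 0, 0, 0], [0.45, 0, 0, 0, 0], [0.45, 0, 0, 0, 0], [0.45, 0, 0, 0, 0], [0.45, 0, 0, -0.025, 0], [0.45, 0, 0, -0.06, 0], [0.45, 0, 0, -0.1, 0], [0.45, 0, 0, -0.11, 0]]]}}

```text
clock: 17.55
position: [0.4597, 0.3153, 0.1234]
tool_rot: [[0.994, 0.105, 0.008], [0.105, -0.994, 0.005], [0.008, -0.004, -1.0]]
force: [2.0, 0.5, 0.1]
gripper_width: 0.0381
gripper_force: 0.0
```

```bash
python3 -c "
from h import *
go((.5455,-.1317,.1,-.3))"
```

```text
t 17.55 at [0.4597 0.3153 0.1234] yaw 6.03 f [2.  0.5 0.1] w 0.0381 q6 1.99
(0.5455, -0.1317, 0.1, -0.3) -> [0.0382 0.4536 0.0221] turn 6.33
```

>>> {"method": "drive_tool", "body": {"deltas": [[[0.45, 0.041, 0.452, 0.02, 6.3], [0.45, 0.041, 0.452, 0.02, 6.3], [0.45, 0.041, 0.452, 0.02, 6.3], [0.45, 0.041, 0.452, 0.02, 6.3], [0.45, 0.041, 0.452, 0.02, 6.3], [0.45, 0.041, 0.452, 0.02, 6.3], [0.45, 0.041, 0.452, 0.02, 6.3], [0.45, 0.041, 0.452, 0.02, 6.3], [0.45, 0.041, 0.452, 0.02, 6.3], [0.45, 0.041, 0.452, 0.02, 6.3], [0.45, 0.041, 0.452, 0.02, 6.3], [0.45, 0.041, 0.452, 0.02, 6.3]]]}}

```text
clock: 18.75
position: [0.5437, -0.1308, 0.0978]
tool_rot: [[1.0, -0.005, -0.002], [-0.005, -1.0, 0.001], [-0.002, -0.001, -1.0]]
force: [0.5, 0.3, -0.1]
gripper_width: 0.0384
gripper_force: 0.0
```

```bash
python3 - <<'E'
from h import *
go((.5455,-.1317,.03,-.3))
im,d=eyes.get_image('top'); save('top3.png',cv2.resize(im[215:285,105:245],None,fx=5,fy=5,interpolation=cv2.INTER_CUBIC))
go((.5455,-.1317,.03,-.3))
E
```

```text
t 18.75 at [ 0.5437 -0.1308  0.0978] yaw -0.27 f [ 0.5  0.3 -0.1] w 0.0384 q6 1.26
(0.5455, -0.1317, 0.03, -0.3) -> [0.0019 0.001  0.0678] turn 0.03
t 18.8 at [ 0.5438 -0.1303  0.0979] yaw -0.21 f [-0.3  1.2 -0.4] w 0.0383 q6 1.26
(0.5455, -0.1317, 0.03, -0.3) -> [0.0018 0.0015 0.0679] turn 0.09
```

View pics/top3.png

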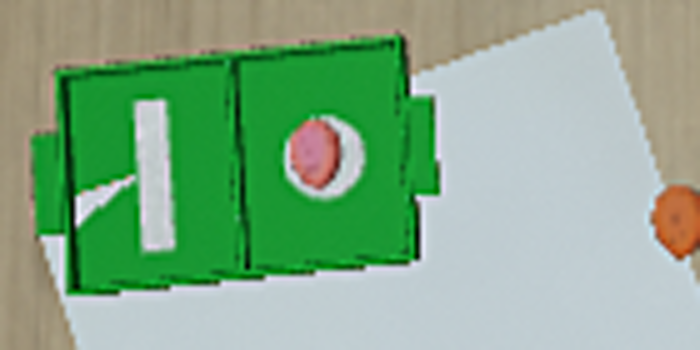

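The pink egg lies on its side within the green tray's mark: egg at crop (314,155), mark at (325,157), of which about 3 mm is parallax. I'll check it from the side later. Next is the blue pastel.

>>> {"method": "drive_tool", "body": {"deltas": [[[0.45, 0.002, 0.001, 0.03, 0], [0.45, 0.002, 0.001, 0.065, 0], [0.45, 0.002, 0.001, 0.065, 0], [0.45, 0.002, 0.001, 0.065, 0]]]}}

```text
clock: 19.2
position: [0.5457, -0.1311, 0.033]
tool_rot: [[1.0, -0.003, -0.003], [-0.003, -1.0, 0.001], [-0.003, -0.001, -1.0]]
force: [0.3, 0.7, 0.2]
gripper_width: 0.0383
gripper_force: 0.0
```

```bash
python3 -c "
from h import *
go((.5455,-.1317,.003,-.3))"
```

```text
t 19.2 at [ 0.5457 -0.1311  0.033 ] yaw -0.16 f [0.3 0.7 0.2] w 0.0383 q6 1.26
(0.5455, -0.1317, 0.003, -0.3) -> [-0.0001  0.0006  0.03  ] turn 0.14
```

>>> {"method": "drive_tool", "body": {"deltas": [[[0.45, -0.0015, 0.0005, 0.016, 0], [0.45, -0.0015, 0.0005, 0.028, 0], [0.45, -0.0015, 0.0005, 0.03, 0], [0.45, -0.0015, 0.0005, 0.03, 0], [0.1, -0.0015, 0.0005, 0.03, 0], [0.03, -0.0015, 0.0005, 0.03, 0], [0.03, -0.0015, 0.0005, 0.03, 0], [0.03, -0.0015, 0.0005, 0.03, 0], [0.03, -0.0015, 0.0005, 0.03, 0], [0.03, -0.0015, 0.0005, 0.03, 0]]]}}

```text
clock: 20.2
position: [0.546, -0.1336, 0.0044]
tool_rot: [[1.0, -0.005, 0.001], [-0.005, -1.0, -0.0], [0.001, 0.0, -1.0]]
force: [-0.6, -0.3, 5.4]
gripper_width: 0.0078
gripper_force: 27.3
```

```bash
python3 -c "
from h import *
go((.4472,.3968,.12,6))"
```

```text
t 20.2 at [ 0.546  -0.1336  0.0044] yaw -0.28 f [-0.6 -0.3  5.4] w 0.0078 q6 1.26
(0.4472, 0.3968, 0.12, 6) -> [-0.1012 -0.5299 -0.116 ] turn -6.28
```

>>> {"method": "drive_tool", "body": {"deltas": [[[0.03, 0, 0, -0.05, 0], [0.03, 0, 0, -0.1, 0], [0.03, -0.101, -0.53, -0.116, -6.3], [0.03, -0.101, -0.53, -0.116, -6.3], [0.03, -0.101, -0.53, -0.116, -6.3], [0.03, -0.101, -0.53, -0.116, -6.3], [0.03, -0.101, -0.53, -0.116, -6.3], [0.03, -0.101, -0.53, -0.116, -6.3], [0.03, -0.101, -0.53, -0.116, -6.3], [0.03, -0.101, -0.53, -0.116, -6.3], [0.03, -0.101, -0.53, -0.116, -6.3], [0.03, -0.101, -0.53, -0.116, -6.3]]]}}

```text
clock: 21.4
position: [0.4529, 0.3597, 0.1179]
tool_rot: [[0.994, 0.105, -0.001], [0.105, -0.994, -0.001], [-0.001, 0.001, -1.0]]
force: [0.8, -0.3, -0.3]
gripper_width: 0.008
gripper_force: 26.7
```

```bash
python3 -c "
from h import *
go((.4472,.3968,.12,6))"
```

```text
t 21.4 at [0.4529 0.3597 0.1179] yaw 6.04 f [ 0.8 -0.3 -0.3] w 0.008 q6 2.06
(0.4472, 0.3968, 0.12, 6) -> [-0.0018 -0.0375 -0.0021] turn 0.04
```

>>> {"method": "drive_tool", "body": {"deltas": [[[0.03, -0.002, -0.0375, 0, 0], [0.03, -0.002, -0.0375, 0.04, 0], [0.03, -0.002, -0.0375, 0.07, 0], [0.03, -0.002, -0.0375, 0.07, 0], [0.03, -0.002, -0.0375, 0.07, 0]]]}}

```text
clock: 21.9
position: [0.4473, 0.3945, 0.0476]
tool_rot: [[0.994, 0.105, -0.002], [0.105, -0.994, -0.001], [-0.002, 0.001, -1.0]]
force: [-0.2, 0.7, -0.2]
gripper_width: 0.0081
gripper_force: 26.7
```

```bash
python3 - <<'E'
from h import *
im,d=eyes.get_image('side'); save('side3.png',cv2.resize(im[250:330,270:370],None,fx=6,fy=6,interpolation=cv2.INTER_CUBIC))
go((.4472,.3968,.008,6))
# pink egg and mark seen from the side
w=im[262:330,275:350].astype(int); r=(w[...,0]-w[...,1]>35); vv,uu=np.nonzero(r); uv=np.c_[uu+275,vv+262]
P=cloud('side',d); q=P[uv[:,1],uv[:,0]]; print('pink',len(uv),np.median(q,0),q.min(0),q.max(0))
print('egg at z .0145:',at_z('side',uv.mean(0),.0145))
E
```

```text
t 21.95 at [0.4487 0.3953 0.0491] yaw 6.0 f [ 0.4  1.1 -0.2] w 0.0076 q6 2.12
(0.4472, 0.3968, 0.008, 6) -> [-0.0013 -0.0016  0.0411] turn 0.0
pink 46 [0.46508325 0.32140219 0.01995734] [0.46081509 0.3109867  0.01268906] [0.47152877 0.32815585 0.02622991]
egg at z .0145: [[0.46523088 0.31147712 0.0145    ]]
```

View pics/side3.png

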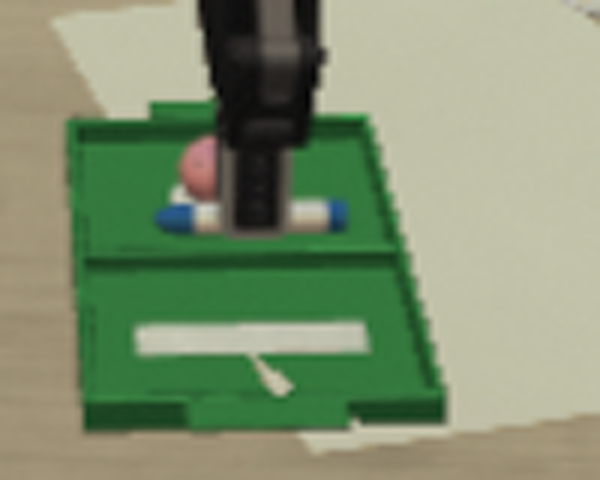

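The blue pastel hangs level and centred on the fingers: pastel centre at crop (252,216), finger at about (254). Lowering it onto the stripe.

>>> {"method": "drive_tool", "body": {"deltas": [[[0.03, -0.002, -0.0015, 0.015, 0], [0.03, -0.002, -0.0015, 0.03, 0], [0.03, -0.002, -0.0015, 0.039, 0], [0.03, -0.002, -0.0015, 0.041, 0], [0.03, -0.002, -0.0015, 0.041, 0], [0.03, -0.002, -0.0015, 0.041, 0]]]}}

```text
clock: 22.55
position: [0.4455, 0.3959, 0.0074]
tool_rot: [[0.994, 0.105, -0.002], [0.105, -0.994, -0.001], [-0.002, 0.001, -1.0]]
force: [-2.1, -0.7, 5.5]
gripper_width: 0.0079
gripper_force: 28.0
```

```bash
python3 -c "
from h import *
go((.4472,.3968,.0078,6))"
```

```text
t 22.55 at [0.4455 0.3959 0.0074] yaw 6.02 f [-2.1 -0.7  5.5] w 0.0079 q6 2.12
(0.4472, 0.3968, 0.0078, 6) -> [ 0.0018 -0.0007 -0.0004] turn 0.02
```

>>> {"method": "drive_tool", "body": {"deltas": [[[0.03, 0.0015, -0.0005, -0.001, 0], [0.03, 0.0015, -0.0005, -0.001, 0], [0.2, 0.0015, -0.0005, -0.0005, 0], [0.35, 0.0015, -0.0005, -0.0005, 0], [0.35, 0.0015, -0.0005, -0.0005, 0], [0.35, 0.0015, -0.0005, -0.0005, 0], [0.35, 0.0015, -0.0005, -0.02, 0], [0.35, 0.0015, -0.0005, -0.05, 0], [0.35, 0, 0, -0.09, 0], [0.35, 0, 0, -0.12, 0]]]}}

```text
clock: 23.55
position: [0.4463, 0.3967, 0.1293]
tool_rot: [[0.994, 0.105, 0.001], [0.105, -0.994, 0.001], [0.001, -0.001, -1.0]]
force: [1.3, 1.0, 1.2]
gripper_width: 0.0294
gripper_force: 0.0
```

>>> {"method": "drive_tool", "body": {"deltas": [[[0.35, 0, 0.2, 0, 0], [0.35, 0, 0.36, 0, 0], [0.35, 0, 0.36, 0, 0], [0.35, 0, 0.36, 0, 0], [0.35, 0, 0.36, 0, 0], [0.35, 0, 0.36, 0, 0], [0.35, 0, 0.36, 0, 0], [0.35, 0, 0.36, 0, 0], [0.35, 0, 0.36, 0, 0], [0.35, 0, 0.36, 0, 0]]]}}

```text
clock: 24.55
position: [0.4836, 0.0391, 0.1273]
tool_rot: [[0.995, 0.105, -0.0], [0.105, -0.995, 0.001], [-0.0, -0.001, -1.0]]
force: [0.2, 0.1, 0.7]
gripper_width: 0.0298
gripper_force: 0.0
```

```bash
python3 - <<'E'
from h import *
s=status.state();print(s['clock'],s['position'])
im,d=eyes.get_image('top'); si,ds=eyes.get_image('side')
f=lambda a:cv2.resize(a,(400,280),interpolation=cv2.INTER_CUBIC)
save('end.png',np.vstack([np.hstack([f(im[215:285,105:205]),f(im[190:260,390:490])]),np.hstack([f(si[260:330,265:365]),f(si[155:225,245:345])])]))
E
```

```text
24.55 [0.48359993 0.03910382 0.12731322]
```

View pics/end.png

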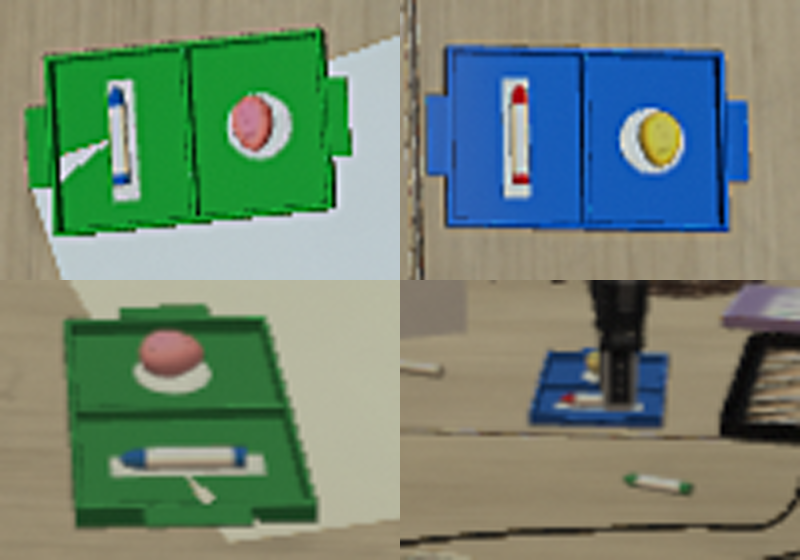

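Both kits check out from both cameras. The eggs lie on their sides on the marks and the pastels lie flat along the stripes, each about 2 mm or less from centre. The green pastel and orange egg haven't been touched, and the arm is clear.

```bash
python3 -c "
from h import *
print(ticket.finish_job())"
```

```text
the job is handed in; nothing more can be done
None
```

Both craft kits are made up and handed in at about 25 s: each egg lies on its side on its mark and each pastel lies flat along its stripe, about 2 mm or less off centre by the cameras; I left the orange egg and green pastel alone.

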